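# Fit the chopper's blade onto its drive and close the lid

## Task

Get the compact chopper ready to use: put the loose chopping blade over the drive spindle in its bowl and work it round gently, never forcing it, until its key finds the drive and it drops all the way home; then put the clear lid gently and squarely on the bowl. Leave the other things on the worktop where they are.

Things in the scene. Friction and masses are not known exactly. Their poses are not given: they have to be found in the camera images.
- chopper: Compact electric chopper, immovable: white motor base 150 x 142 x 80 mm carrying a clear round bowl (inside radius 58, outside 61.5 mm; floor 90, rim 185 mm above the worktop) with a grey handle loop on its -y side (reaches 103 mm from the axis, up to 179 mm high). Origin on the bowl's axis at worktop level; z up, -x its front with two dark keys.
- drive_top (a point): Centre of the flat top of the steel drive spindle on the bowl's axis, 144 mm above the chopper's origin. The top 13 mm are a square head 20 x 20 mm (28.3 over corners) on a round shaft of 15 mm. The motor stopped anywhere: the head's yaw is unknown and this frame does not show it. Its gears hold it up to about 0.12 N m: leaned on hard it turns along. Over 25 N harms it.
- seat (a point): Centre of the round boss in the bowl floor on which the hub's underside rests when the blade is home, on the axis, 98 mm above the chopper's origin. Blade home: its origin here, hub top 5 mm below the rim. Out of key: its origin 14 mm higher, held up by the spindle's top.
- blade: Chopping blade, about 90 g, stands upright on the worktop: white square hub 40 x 40 mm, 82 mm tall, sides along its x and y, black band at 44 to 48 mm, two thin curved steel wings at +x and -x (reach 52 mm, below 29 mm). Grip the hub above the band. Origin: centre of the hub's underside, z up.
- blade_key (a point): Lower edge of the keyed hole inside the hub, on its axis, 32 mm above the hub's underside: a square hole 21.6 mm wide, sides along the hub's x and y, 18 mm deep; takes the 20 mm square head in any of four positions, within about 5 degrees. Below it the hub's wide square mouth, 32 mm, 32 mm deep, in which the head turns freely.
- lid: Clear round lid, about 100 g, lies right way up on the worktop: disc of radius 64 mm, 7 to 11 mm above the origin; locating ring below it, outside radius 54 mm; round black knob of radius 15 mm on the axis, widest 22 to 34 mm above the origin, top at 40. Origin: centre of the ring's lower edge, z up. A blade not home holds the lid up.
- bowl_rim (a point): Centre of the bowl's mouth on its axis, level with the rim, 185 mm above the chopper's origin. Closed, the lid's disc lies on the rim and its ring inside the bowl with 4 mm play: lid origin 7 mm below this point.
- lemon: Yellow lemon, 78 x 55 x 56 mm, at the left end of the worktop near the tall solid fridge (its side at about y = 0.345 m, its front at x = 0.36 m, its handle out to x = 0.32 m); bystander, leave it alone.
- salt_shaker: Clear salt shaker, 44 mm wide, 90 mm tall, at the back left; bystander, leave it alone.
- tin: Flat red food tin, 86 mm wide, 40 mm tall, to the right of the chopper; bystander, leave it alone.
- teaspoon: Steel teaspoon, 130 mm long, 11 mm high, lying in front between blade and lid; bystander, leave it alone.
Not all that is in view belongs to the job. What is shaped like the blade but purple is not meant.

How it is judged:
On the way:
1. the blade is keyed onto the drive and fully home in the bowl (z of blade in the frame of chopper between 0.095 and 0.101 m and horizontal distance between blade and chopper below 0.004 m and angle between blade's own z axis and vertical below 0.06 rad), for 0.2 s.
At the end, for the whole second after the job is handed in: Blade fully home on the drive (origin 95 to 101 mm over the chopper's origin, within 4 mm of its axis, upright within 0.06 rad); lid closed on the bowl (origin 174 to 180.5 mm over the chopper's, within 6 mm of its axis, level within 0.04 rad); both at rest, released (all of step 1 and z of lid in the frame of chopper between 0.174 and 0.1805 m and horizontal distance between lid and chopper below 0.006 m and angle between lid's own z axis and vertical below 0.04 rad and linear speed of each of blade, lid below 0.02 m/s); the robot touches nothing.
It fails at once if the blade is pressed on the chopper harder than 25 N (contact force between blade and chopper above 25 N).
It fails at once if the lid is slammed or forced onto the chopper (over 40 N) (contact force between lid and chopper above 40 N).
It fails at once if a bystander (lemon, salt shaker, tin, teaspoon) is moved more than 20 mm (distance of any of lemon, salt_shaker, tin, teaspoon from where it was at the start of the episode above 0.02 m).
It also fails if it takes over 69 s, if anything falls off the work surface, if the arm or the gripper's body presses on something with over 40 N, if the wrist force passes 120 N, or if a joint passes its speed limit or range.

## Robot

A 6-joint arm with a two-finger parallel gripper is mounted at the origin on a cart in front of the work surface, level with it; the furniture and walls round the work are solid. World frame = base frame: x ahead of the robot, y to its left, z up, the work surface at z = 0. Lengths are in m, angles in rad, forces in N, time in s.
With the tool pointing down it reaches from about 0.225 to 0.875 m from the base axis. Payload 3.4 kg.
Tool frame: the origin (TCP) lies on the centre line of the jaws, within the pads' length; the fingertips stand 17 mm ahead of it and the grasp point (between the pads) lies 2 mm behind it (nose_length is the distance from the TCP to the fingertips, in m); z points along the fingers, y is the line along which they close (so a half turn about z gives the same grasp; the last joint's range is limited). The gripper opens to 85 mm and grips with 20 to 120 N. Pads are 22 mm wide; open, the fingers measure 114 mm over their backs; the gripper's body (76 mm by 85 mm) begins 54 mm behind the grasp point. The pads swing forward as they close: fully open they stand 13 mm farther back than shut.
Start: joints at [-1.342, 0.276, 1.505, -0, 1.361, -0.121], TCP at [0.197, -0.54, 0.248] pointing down, gripper open.
Joint ranges: [-2.89, 2.89], [-0.75, 2.08], [0.22, 2.7], [-1.18, 4.32], [0.11, 2.71], [-2.7, 2.7]. Speed limits (rad/s): [2.57, 2.57, 3.14, 3.14, 3.14, 3.14].

## Interface

Orientations are given as a unit quaternion [w, x, y, z].
In Python, from rig import get_state, get_image, sign_off, find_in, place_of, nose_length gives the robot as it stands.
- The arm moves only by the tool apply_moves, never from a script. Its argument "deltas" is one flat list of numbers, 5 for each row, row after row: the finger opening in mm, from 0 to 85.4, then the shift along the tool's x, y, z in mm, then the turn about the tool's z in degrees. A call has 1 to 12 rows; each row is the pose to reach, as a shift and turn from the pose commanded when the call began, along the tool's axes at that moment; what a row does not reach only later rows make up. A row lasts 1/12 s, in which the tool goes at most 41.7 mm and 7.16 degrees, less where a joint would pass 70% of its speed; a pose out of reach is approached as far as the arm can. A call with a gripper value outside its range is refused whole. The fingers move at their own pace and stop on an object; "squeeze" is the grip in N (left out, the last holds). Time passes only in rows, so rows that repeat a pose let the fingers close. It gives the time, the measured TCP pose, the force, the opening and the grip force at its end, in the units of the state.
- get_state(): the state, without advancing time (a new reading comes with each control period).
- get_image(name): name is "side" or "top"; returns a dict with "frame" (420x560x3 uint8, red, green, blue), "K" (3x3 intrinsics, pixels), "position" and "orientation" of the camera in the world. Camera axes: x right, y down, z forward; pixel columns grow to the right and rows downward; lengths in m; the calibration is good to about 2 mm. A picture is of the moment at which its call begins. There is no depth.
- sign_off(): hands the job in; it is judged then, once.
Trained networks look in a picture, given as the dict that the camera call returned (one of the last four; its "shot" number tells which), for a name from the list of things; names that differ only in an ending like _2 or _b are one class to them, and where a whole thing is asked for, a point or a joint stands for the part that bears it (a point fixed in the world has none). Each returns a list of dicts, best first, with "score" (0 to 1); they miss things now and then, are a little off and sometimes report something else, mostly with a low value. They report only what shows in the picture. A call takes as long as a camera call. They do not tell look-alikes from the thing itself.
- find_in(query, picture): "point" ([column, row] in pixels, amid what is visible of it).
- place_of(query, picture): "point" ([column, row] in pixels: a listed point, or the origin of a listed thing).
The state is a dict: "clock": time; "qpos": joint angles; "qd": joint speeds; "effort": joint torques, N m; "position": TCP position; "ee_rot": TCP orientation; "contact_force": force on the tool from outside, world axes, zero at the start; "moment": the same for the moment, N m; "width": finger opening in m; "gripper_force": force on a finger pad.
Only numpy, scipy, OpenCV 4.12 (cv2) and the standard library are available. Lean on these libraries where they do the work, as an engineer would, in place of code of your own. Each camera call takes 0.05 s, during which the arm holds its last target. There are 200 camera calls.

## Working session

There is one attempt and no reset: what is moved stays moved. The work goes in short steps, Python scripts to look and compute and a tool call to move; the robot and the scene stay as the last step left them, time stands still between calls to the robot, and variables do not carry over. Pictures are saved under pics/ and viewed, at most 11 in all, crops included, and the job is handed in when it is done.

Besides the shell and the picture viewer there is one more tool, called after "Call:" as name(argument=value, ...) on one line, values as JSON. apply_moves: Moves the arm, as the interface text tells. Its arguments: {"type":"object","properties":{"deltas":{"type":"array"},"squeeze":{"type":"number"}},"required":["deltas"]}

```bash
ls; mkdir -p pics; python3 - <<'E'
from rig import *
import cv2,numpy as np
s=get_state();print(s['clock'],s['position'],s['ee_rot'],s['width'],nose_length() if callable(nose_length) else nose_length)
for n in ['side','top']:
    p=get_image(n);cv2.imwrite(f'pics/{n}0.png',p['frame'][...,::-1]);print(n,p['K'].tolist() if hasattr(p['K'],'tolist') else p['K'],p['position'],p['orientation'])
    for q in ['chopper','drive_top','seat','blade','blade_key','lid','bowl_rim','lemon','salt_shaker','tin','teaspoon']:
        print(q,[(np.round(d['point'],1).tolist(),round(d['score'],2)) for d in place_of(q,p)[:3]])
E
```

```text
pics
0.0 [ 0.19690401 -0.53969339  0.24740384] [-9.58327299e-04  9.84743507e-01  1.74009488e-01 -6.91960776e-05] 0.08568146613377771 0.017
side [[494.5646535548711, 0.0, 280.40316285653415], [0.0, 494.5646535548711, 212.68860975593122], [0.0, 0.0, 1.0]] [ 1.10741115 -0.67051814  0.65681221] [-0.47856913  0.82532068  0.25277463 -0.16100418]
chopper [([280.5, 297.9], 0.86)]
drive_top [([282.2, 240.7], 0.83)]
seat []
blade [([204.7, 282.4], 0.62)]
blade_key [([195.7, 274.4], 0.82), ([331.3, 257.0], 0.73), ([255.5, 236.5], 0.42)]
lid [([259.2, 235.0], 0.58)]
bowl_rim [([280.8, 218.8], 0.66)]
lemon [([338.4, 229.0], 0.68)]
salt_shaker []
tin []
teaspoon [([215.4, 254.2], 0.54)]
top [[443.8185247970506, 0.0, 282.1406594119726], [0.0, 443.8185247970506, 208.05455606286225], [0.0, 0.0, 1.0]] [0.48896253 0.03399415 1.12147035] [-0.04299949  0.70701354 -0.70537906  0.02689386]
chopper [([318.3, 193.2], 0.85)]
drive_top [([319.8, 186.8], 0.62)]
seat [([319.8, 190.2], 0.86)]
blade [([253.3, 180.2], 0.91), ([342.4, 265.5], 0.57), ([209.2, 167.3], 0.25)]
blade_key [([252.6, 183.0], 0.9), ([340.8, 261.0], 0.76)]
lid [([247.7, 274.9], 0.73)]
bowl_rim [([318.2, 182.5], 0.81)]
lemon [([197.7, 206.1], 0.73)]
salt_shaker [([208.5, 165.6], 0.62)]
tin []
teaspoon [([296.3, 279.2], 0.84)]
```

```bash
python3 -c "
import cv2,numpy as np
a=cv2.imread('pics/side0.png');b=cv2.imread('pics/top0.png')
cv2.imwrite('pics/both0.png',cv2.resize(np.vstack([a,b]),(400,600)) if 0 else np.hstack([cv2.resize(a,(400,300)),cv2.resize(b,(400,300))]))"
```

```text
(no output)
```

View pics/top0.png

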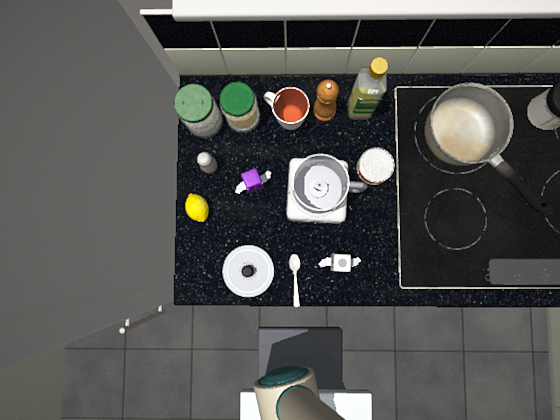

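View pics/side0.png

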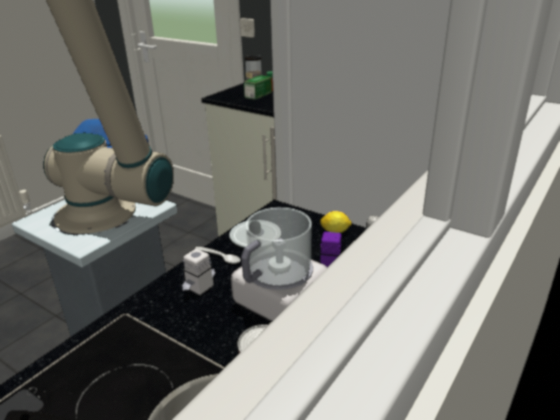

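The top view shows the white blade at about (342,263), the purple look-alike at (252,180), the chopper at (319,187), the lid at (248,270), the spoon at (295,278), the lemon at (197,207) and the shaker at (207,161). The tin is at (375,166). The side view shows the white blade at (198,272) and the bowl at (280,245).
There are two blade candidates, white at (342,263) and purple at (252,180). The white one is meant, since purple is excluded. I'll confirm that in a crop.

```bash
cat > h.py <<'E'
import numpy as np,cv2
from scipy.spatial.transform import Rotation as R
from rig import *
def Rq(q): q=np.array(q);return R.from_quat([q[1],q[2],q[3],q[0]])
def ray(p,px,z):
    d=Rq(p['orientation']).apply(np.linalg.inv(p['K'])@[px[0],px[1],1]);o=np.array(p['position'])
    return o+d*(z-o[2])/d[2]
def proj(p,X):
    c=np.array(p['K'])@Rq(p['orientation']).inv().apply(np.array(X)-p['position']);return c[:2]/c[2]
def tri(pts):
    A=np.zeros((3,3));b=np.zeros(3)
    for p,px in pts:
        d=Rq(p['orientation']).apply(np.linalg.inv(p['K'])@[px[0],px[1],1]);d/=np.linalg.norm(d)
        P=np.eye(3)-np.outer(d,d);A+=P;b+=P@p['position']
    return np.linalg.solve(A,b)
E
python3 - <<'E'
from h import *
p=get_image('top');s=get_image('side')
r=lambda px,z:np.round(ray(p,px,z),4)[:2]
print('chop',r((318.3,193.2),0),'drive',r((319.8,186.8),.144),'seat',r((319.8,190.2),.098),'rim',r((318.2,182.5),.185))
print('blade',r((342.4,265.5),0),'key',r((340.8,261),.032),'lid',r((247.7,274.9),0),'spoon',r((296.3,279.2),0.005))
print('tri key',tri([(p,(340.8,261)),(s,(195.7,274.4))]),'drive',tri([(p,(319.8,186.8)),(s,(282.2,240.7))]),'rim',tri([(p,(318.2,182.5)),(s,(280.8,218.8))]))
f=p['frame'][...,::-1]
a=f[235:290,310:383];b=f[145:228,275:370]
print([ (q,[(np.round(d['point']),round(d['score'],2)) for d in find_in(q,p)[:3]]) for q in ['blade','lid','tin']])
A=cv2.resize(a,(400,301),interpolation=cv2.INTER_CUBIC);B=cv2.resize(b,(400,350),interpolation=cv2.INTER_CUBIC)
o=np.zeros((350,800,3),np.uint8);o[:301,:400]=A;o[:,400:]=B;cv2.imwrite('pics/crop1.png',o)
E
```

```text
chop [ 0.6383 -0.0321] drive [ 0.6334 -0.027 ] seat [ 0.6323 -0.0298] rim [ 0.6366 -0.0211]
blade [ 0.4561 -0.0914] key [ 0.4678 -0.0841] lid [0.4317 0.1455] spoon [0.4219 0.0238]
tri key [ 0.46634929 -0.08522489  0.03553147] drive [ 0.63827419 -0.02310639  0.14496899] rim [ 0.63774678 -0.01900742  0.19175063]
[('blade', [(array([249., 182.]), 0.85), (array([343., 264.]), 0.72)]), ('lid', [(array([249., 274.]), 0.67)]), ('tin', [(array([378., 164.]), 0.87), (array([205., 162.]), 0.47), (array([318., 192.]), 0.33)])]
```

View pics/crop1.png

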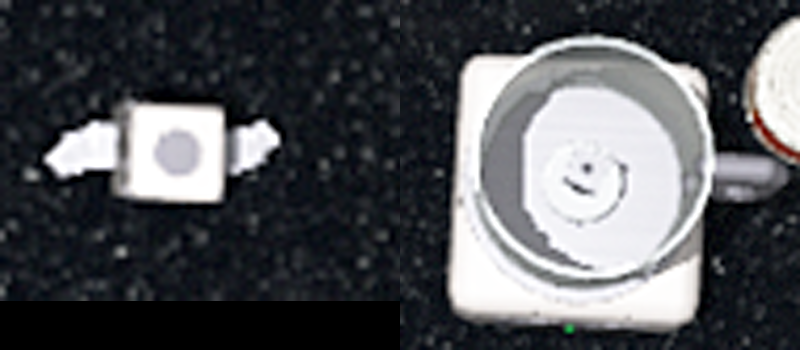

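Crop: the white-hub, two-wing blade has its hub-top centre at crop (178,152), which is px (342.5,262.8). It is unmistakably the white one. The rim's ellipse centre is at px ≈ (320.6,183). I can't read the head's yaw here.

```bash
cat >> h.py <<'E'
def go(x,y,z,yaw):
    "delta in tool mm and deg to world target with tool x at yaw deg"
    s=get_state();T=Rq(s['ee_rot']);d=T.inv().apply(np.array([x,y,z])-s['position'])*1000
    v=T.apply([1,0,0]);ps=np.degrees(np.arctan2(v[1],v[0]));t=-((yaw-ps+180)%360-180)
    print('delta',np.round(d,1),'turn',round(t,2),'tilt',np.round(T.apply([0,0,1]),4),'q6',round(s['qpos'][5],3))
E
python3 - <<'E'
from h import *
p=get_image('top');f=p['frame']
r=lambda px,z:np.round(ray(p,px,z),4)[:2]
print('hubtop',r((342.5,262.8),.082),'rim',r((320.6,183),.185))
a=ray(p,(334,254),.082);b=ray(p,(351,254.5),.082);print('edge yaw',np.degrees(np.arctan2(*(b-a)[:2][::-1])))
# hub top mask
g=f[235:290,310:383].astype(int);m=(g.min(2)>120).astype(np.uint8)
m=cv2.morphologyEx(cv2.morphologyEx(m,cv2.MORPH_CLOSE,np.ones((3,3))),cv2.MORPH_OPEN,np.ones((13,13)))
c=max(cv2.findContours(m,0,2)[0],key=cv2.contourArea);R_=cv2.minAreaRect(c);print(R_,r((R_[0][0]+310,R_[0][1]+235),.082))
c=proj(p,[.432,.146,.04]);print('lidtop proj',c)
L=(f[250:290,230:270].max(2)<60).astype(np.uint8);M=cv2.moments(L[8:33,8:30]);n=(M['m10']/M['m00']+238,M['m01']/M['m00']+258);print('knob',n,r(n,.035))
go(.468,-.0855,.17,0)
E
```

```text
hubtop [ 0.4647 -0.0825] rim [ 0.6356 -0.0262]
edge yaw -91.47800146460297
((30.5, 27.0), (16.0, 19.0), 90.0) [ 0.4665 -0.0779]
lidtop proj [245.86270799 275.62538062]
knob (248.38, 270.46) [0.4442 0.1405]
delta [ 410.4 -334.3   78.3] turn 20.04 tilt [ 0.e+00 -1.e-04 -1.e+00] q6 -0.121
```

Call:
apply_moves(deltas=[85,408,-337,0,21,85,408,-337,0,21,85,408,-337,0,21,85,408,-337,0,21,85,408,-337,0,21,85,408,-337,0,21,85,408,-337,0,21,85,408,-337,0,21,85,408,-337,0,21,85,408,-337,0,21,85,408,-337,0,21,85,408,-337,0,21], squeeze=30)

```text
clock: 2.5
position: [0.4507, -0.107, 0.2487]
ee_rot: [0.0, 1.0, -0.008, 0.0]
contact_force: [0.6, -0.2, 0.0]
width: 0.0852
gripper_force: 0.0
```

Call:
apply_moves(deltas=[85,0,0,0,0,85,0,0,0,0,85,0,0,0,0])

```text
clock: 2.75
position: [0.4499, -0.1091, 0.2482]
ee_rot: [0.0, 1.0, -0.008, -0.0]
contact_force: [0.7, -0.5, -0.5]
width: 0.085
gripper_force: 0.0
```

```bash
python3 - <<'E'
from h import *
go(.465,-.083,.14,-1.5)
p=get_image('side');t=get_image('top')
for n,q in (('side',p),('top',t)): print(n,[(d['point'],round(d['score'],2)) for d in place_of('blade_key',q)[:2]],proj(q,get_state()['position']))
print('blade top pred side',proj(p,[.465,-.083,.082]))
cv2.imwrite('pics/s2.png',cv2.resize(p['frame'][180:330,120:320,::-1],(800,600),interpolation=cv2.INTER_CUBIC))
E
```

```text
delta [ 14.8 -26.4 108.2] turn 0.61 tilt [-6.e-04 -9.e-04 -1.e+00] q6 1.199
side [([331.2, 254.1], 0.96), ([197.2, 276.9], 0.63)] [168.89541299 186.58448868]
top [([338.9, 261.3], 0.81), ([252.8, 182.0], 0.76)] [366.61680489 272.78218953]
blade top pred side [194.61813747 255.42203702]
```

View pics/s2.png

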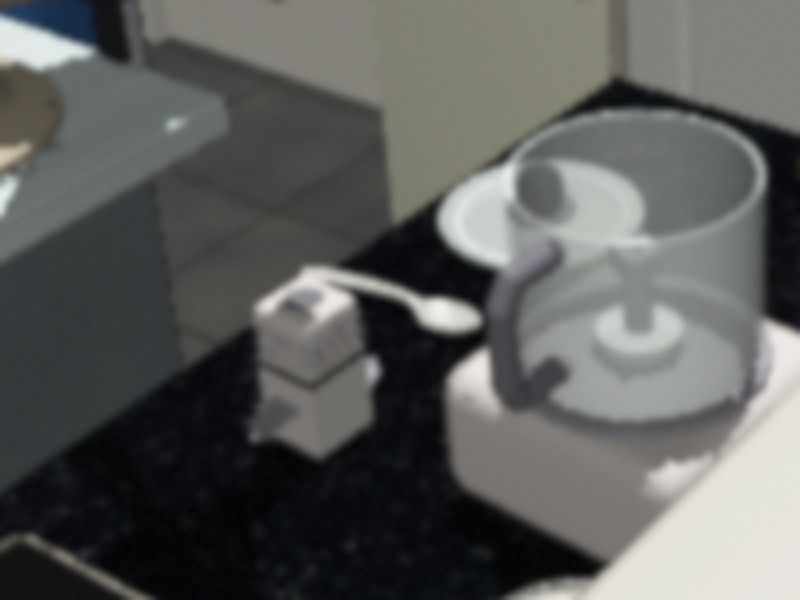

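The side crop shows the white blade with its hub top at px ≈ (196.8,253.8) and the spindle head near px (278,241) behind the rim. The lid and spoon are clear of the blade.

```bash
python3 - <<'E'
from h import *
p=get_image('side');t=get_image('top')
h=tri([(t,(342.5,262.8)),(p,(196.8,253.8))]);print('hubtop',h)
# rim ellipse in side crop: l 505 r 768 top 112 bottom 242 -> centre
print('rim tri',tri([(t,(320.6,183)),(p,(120+637/4,180+177/4))]))
go(.466,-.0835,.14,-1.5)
E
```

```text
hubtop [ 0.46635283 -0.08065417  0.08513231]
rim tri [ 0.63800317 -0.02468961  0.18280724]
delta [ 15.9 -27.  108.3] turn 0.4 tilt [-0.e+00 -2.e-04 -1.e+00] q6 1.199
```

Call:
apply_moves(deltas=[85,16,-29,40,0,85,16,-29,80,0,85,16,-29,110,0,85,16,-29,130,0,85,16,-29,150,0,85,16,-29,165,0,85,16,-29,175,0,85,16,-29,180,0,85,16,-29,180,0,85,16,-29,180,0])

```text
clock: 3.88
position: [0.4668, -0.0808, 0.0685]
ee_rot: [0.0, 1.0, -0.009, 0.0]
contact_force: [-0.0, 0.9, 0.7]
width: 0.085
gripper_force: 0.0
```

Call:
apply_moves(deltas=[36,0,0,0,0,36,0,0,0,0,36,0,0,0,0,36,0,0,0,0,36,0,0,0,0,36,0,0,0,0,36,0,0,0,0,36,0,0,0,0])

```text
clock: 4.55
position: [0.4671, -0.0805, 0.0689]
ee_rot: [0.0, 1.0, -0.008, 0.001]
contact_force: [-0.9, -0.2, 5.9]
width: 0.04
gripper_force: 35.0
```

Call:
apply_moves(deltas=[36,0,0,-20,0,36,0,0,-60,0,36,0,0,-100,0,36,0,0,-140,0,36,0,0,-180,0,36,0,0,-212,0,36,30,-10,-212,0,36,65,-22,-212,0,36,100,-34,-212,0,36,135,-47,-212,0,36,169,-58,-212,0,36,169,-58,-212,0])

```text
clock: 5.55
position: [0.6423, -0.0229, 0.2776]
ee_rot: [-0.001, 1.0, -0.007, 0.001]
contact_force: [0.8, -0.3, -0.9]
width: 0.0396
gripper_force: 34.8
```

Call:
apply_moves(deltas=[36,0,0,0,0,36,0,0,0,0,36,0,0,0,0,36,0,0,0,0])

```text
clock: 5.88
position: [0.6353, -0.0254, 0.2807]
ee_rot: [0.0, 1.0, -0.009, -0.0]
contact_force: [-0.0, -0.3, -0.3]
width: 0.0394
gripper_force: 34.8
```

```bash
python3 - <<'E'
from h import *
p=get_image('side');t=get_image('top');s=get_state();print(s['position'],s['contact_force'],s['moment'])
go(.637,-.0255,.28,-1)
for q in ['blade','blade_key','drive_top','bowl_rim','seat']:
    for n,c in (('side',p),('top',t)): print(q,n,[(np.round(d['point'],1).tolist(),round(d['score'],2)) for d in place_of(q,c)[:3]])
print(proj(p,s['position']-[0,0,.068]),proj(t,s['position']-[0,0,.068]))
a=p['frame'][130:280,180:380,::-1];b=t['frame'][110:260,220:420,::-1]
cv2.imwrite('pics/s3.png',cv2.resize(a,(800,600),interpolation=cv2.INTER_CUBIC))
E
```

```text
[ 0.63561069 -0.02546144  0.28095711] [ 0.56346645  0.52421527 -1.04640232] [0.04034855 0.01849915 0.00031462]
delta [1.4 0.  1. ] turn 0.0 tilt [ 5.e-04 -3.e-04 -1.e+00] q6 1.439
blade side [([328.3, 267.2], 0.9), ([278.9, 208.4], 0.87)]
blade top [([252.4, 180.6], 0.79), ([323.9, 186.1], 0.71)]
blade_key side [([329.4, 256.0], 0.97), ([272.7, 197.3], 0.65), ([281.4, 242.6], 0.39)]
blade_key top [([319.3, 179.6], 0.64), ([250.4, 182.2], 0.61), ([196.9, 207.0], 0.38)]
drive_top side [([279.3, 243.5], 0.64)]
drive_top top [([318.7, 187.5], 0.84)]
bowl_rim side [([279.2, 221.6], 0.88)]
bowl_rim top [([316.6, 183.2], 0.79)]
seat side [([336.1, 230.7], 0.47)]
seat top [([318.5, 189.1], 0.65)]
[276.1143493  210.22638259] [321.10683513 180.87638046]
```

View pics/s3.png

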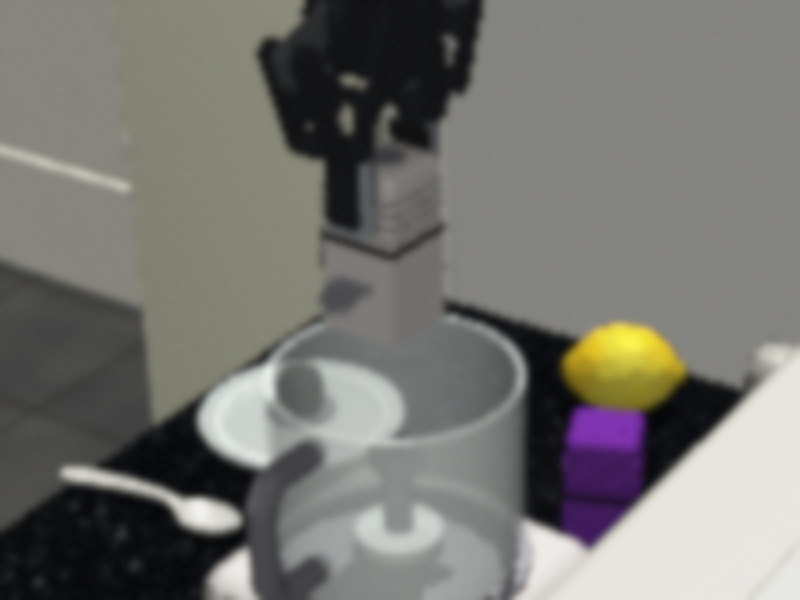

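The side crop shows the hub band's corners at crop (322,233), (392,257) and (442,228). The rim runs from column 268 to 527 and the spindle shaft is at about column 398. I'll compare these with the models of both.

```bash
python3 - <<'E'
from h import *
from scipy.optimize import least_squares
p=get_image('side');t=get_image('top');s=get_state()
c=lambda x,y:np.array([180+x/4,130+y/4])
# blade bottom corners from side view: offset (x,y,z) of blade origin
yaw=np.radians(-1);cr=[(-20,-20),(20,-20),(20,20)]
Rz=np.array([[np.cos(yaw),-np.sin(yaw)],[np.sin(yaw),np.cos(yaw)]])
def sq(o,h): return np.array([proj(p,np.r_[o[:2]+Rz@np.array(k)/1000,o[2]+h]) for k in cr])
obs=np.array([c(322,233),c(392,257),c(442,228)])
o0=s['position']-[0,0,.068]
pr=sq(o0,.046);print('band pred',pr.round(1).tolist(),'obs',obs.tolist())
def rimpts(cam,o,r,z): 
    a=np.linspace(0,2*np.pi,72);return np.array([proj(cam,[o[0]+r*np.cos(k),o[1]+r*np.sin(k),z]) for k in a])
def res(v):
    S=rimpts(p,v,.0615,.185);T=rimpts(t,v,.0615,.185)
    b=lambda P:np.r_[P.min(0),P.max(0)]
    return b(S)[[0,2,3]]-np.r_[c(268,0)[0],c(527,443)],  b(T)-np.array([275+72/4.21,145+37/4.21,275+313/4.21,145+283/4.21])
for w in [(1,0),(0,1),(1,1)]:
    q=least_squares(lambda v:np.r_[res(v)[0]*w[0],res(v)[1]*w[1]],[.637,-.025]);print(w,q.x.round(4),np.round(q.fun,1))
for v in [(.637,-.0255)]: print('shaft pred',proj(p,[*v,.12]),proj(p,[*v,.144]))
# automatic band silhouettes for top: shaft obs col ~279.6
E
```

```text
band pred [[260.4, 189.8], [278.4, 195.4], [291.4, 186.9]] obs [[260.5, 188.25], [278.0, 194.25], [290.5, 187.0]]
(1, 0) [ 0.6395 -0.0218] [-0.4  0.4 -0.1 -0.  -0.  -0.  -0. ]
(0, 1) [ 0.6359 -0.0264] [-0.  -0.   0.  -0.3  0.6  0.3 -0.6]
(1, 1) [ 0.6383 -0.0243] [-1.8 -0.8  0.4 -1.3 -0.5 -0.7 -1.8]
shaft pred [278.0332319  252.31163846] [277.70530477 241.8845518 ]
```

Call:
apply_moves(deltas=[36,2.4,-2,15,0,36,2.4,-2,30,0,36,2.4,-2,45,0,36,2.4,-2,55,0,36,2.4,-2,62,0,36,2.4,-2,62,0,36,2.4,-2,62,0,36,2.4,-2,62,0])

```text
clock: 7.25
position: [0.6395, -0.0232, 0.2192]
ee_rot: [0.0, 1.0, -0.008, 0.001]
contact_force: [0.2, 0.1, -0.8]
width: 0.0398
gripper_force: 34.8
```

```bash
python3 - <<'E'
from h import *
p=get_image('side');s=get_state();print(s['position'],s['contact_force'])
cv2.imwrite('pics/s4.png',cv2.resize(p['frame'][170:290,200:360,::-1],(800,600),interpolation=cv2.INTER_CUBIC))
o=s['position']-[0,0,.068];print(((proj(p,o)-[200,170])*5).round(),((proj(p,[.638,-.0235,.144])-[200,170])*5).round(),((proj(p,[.638,-.0235,.11])-[200,170])*5).round())
E
```

```text
[ 0.63959109 -0.0232522   0.21936037] [-0.51391254 -0.09895549 -0.70752423]
[397. 342.] [394. 358.] [396. 431.]
```

View pics/s4.png

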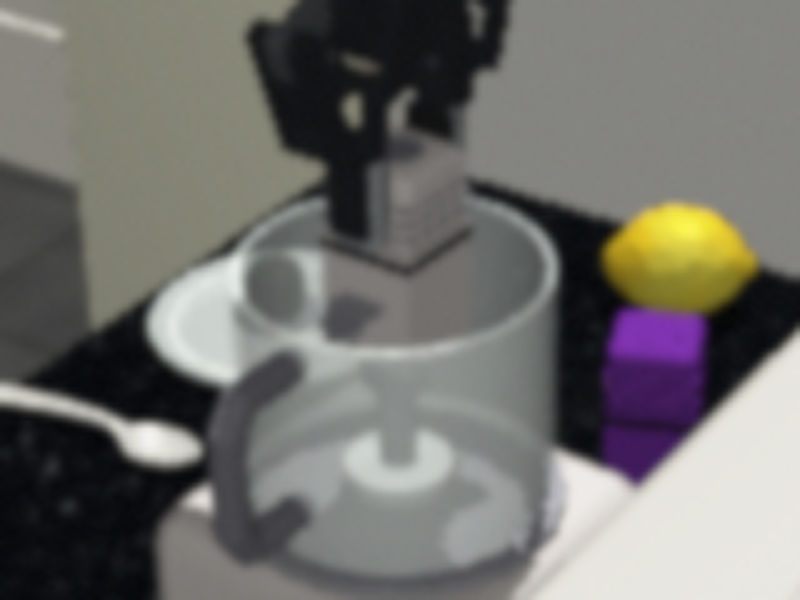

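The hub axis is at crop column ≈ 398 and the shaft and boss are at ≈ 398, so it's aligned laterally. Now I'll feel downward.

Call:
apply_moves(deltas=[36,0,0,3,0,36,0,0,5,0,36,0,0,6,0,36,0,0,7,0,36,0,0,8,0,36,0,0,9,0,36,0,0,9,0])

```text
clock: 7.88
position: [0.6388, -0.0231, 0.209]
ee_rot: [0.0, 1.0, -0.008, -0.0]
contact_force: [-0.5, 0.0, -1.1]
width: 0.0397
gripper_force: 34.8
```

Call:
apply_moves(deltas=[36,0,0,1,0,36,0,0,2,0,36,0,0,3,0,36,0,0,4,0,36,0,0,5,0,36,0,0,5,0])

```text
clock: 8.38
position: [0.6388, -0.0231, 0.204]
ee_rot: [0.0, 1.0, -0.008, -0.0]
contact_force: [0.6, 0.5, -0.2]
width: 0.0396
gripper_force: 34.8
```

Call:
apply_moves(deltas=[36,0,0,2,0,36,0,0,4,0,36,0,0,6,0,36,0,0,8,0,36,0,0,10,0,36,0,0,12,0,36,0,0,14,0,36,0,0,16,0,36,0,0,17,0,36,0,0,17,0])

```text
clock: 9.22
position: [0.6388, -0.0231, 0.1869]
ee_rot: [0.0, 1.0, -0.008, -0.0]
contact_force: [0.7, -0.2, -1.1]
width: 0.0396
gripper_force: 34.8
```

Call:
apply_moves(deltas=[36,0,0,1,0,36,0,0,2,0,36,0,0,3,0,36,0,0,4,0,36,0,0,4,0])

```text
clock: 9.63
position: [0.6388, -0.0231, 0.1831]
ee_rot: [0.0, 1.0, -0.008, -0.0]
contact_force: [0.4, 1.1, -1.2]
width: 0.0398
gripper_force: 34.8
```

Free so far. Next come half-millimetre steps onto the head.

Call:
apply_moves(deltas=[36,0,0,0.5,0,36,0,0,1,0,36,0,0,1.5,0,36,0,0,2,0,36,0,0,2,0])

```text
clock: 10.05
position: [0.6389, -0.0231, 0.1812]
ee_rot: [0.0, 1.0, -0.008, -0.0]
contact_force: [0.3, 0.2, -0.4]
width: 0.0398
gripper_force: 34.8
```

Call:
apply_moves(deltas=[36,0,0,0.5,0,36,0,0,1,0,36,0,0,1,0,36,0,0,1,0])

```text
clock: 10.38
position: [0.639, -0.0231, 0.1805]
ee_rot: [0.0, 1.0, -0.008, 0.0]
contact_force: [-1.2, 0.7, 0.6]
width: 0.0395
gripper_force: 34.9
```

Call:
apply_moves(deltas=[36,0,0,0.5,0,36,0,0,1,0,36,0,0,1,0,36,0,0,1,0])

```text
clock: 10.72
position: [0.6391, -0.0231, 0.1801]
ee_rot: [0.0, 1.0, -0.008, 0.0]
contact_force: [-2.3, 0.7, 6.0]
width: 0.0396
gripper_force: 35.4
```

In contact at 6 N. Now I'll turn slowly under this light load.

Call:
apply_moves(deltas=[36,0,0,0,-2,36,0,0,0,-4,36,0,0,0,-6,36,0,0,0,-8,36,0,0,0,-10,36,0,0,0,-12,36,0,0,0,-14,36,0,0,0,-16,36,0,0,0,-18,36,0,0,0,-20])

```text
clock: 11.55
position: [0.6393, -0.0235, 0.1801]
ee_rot: [0.001, 0.986, 0.166, 0.001]
contact_force: [-1.4, -1.5, 5.4]
width: 0.0398
gripper_force: 35.5
```

```bash
python3 - <<'E'
from h import *
s=get_state();print(s['position'],s['contact_force'],s['moment']);go(.639,-.0231,.18,19)
E
```

```text
[ 0.63928475 -0.0234612   0.18013529] [-1.37888301 -1.51990598  5.43006666] [-0.07325796  0.23115323 -0.03783162]
delta [-0.2 -0.4  0.1] turn 0.13 tilt [ 1.4e-03 -9.0e-04 -1.0e+00] q6 1.092
```

Call:
apply_moves(deltas=[36,0,0,0,-2,36,0,0,0,-4,36,0,0,0,-6,36,0,0,0,-8,36,0,0,0,-10,36,0,0,0,-12,36,0,0,0,-14,36,0,0,0,-16,36,0,0,0,-18,36,0,0,0,-20])

```text
clock: 12.38
position: [0.639, -0.0228, 0.1801]
ee_rot: [-0.0, 0.942, 0.335, 0.0]
contact_force: [-1.2, 0.0, 6.3]
width: 0.0397
gripper_force: 35.3
```

```bash
python3 - <<'E'
from h import *
s=get_state();print(s['position'],s['contact_force'],s['moment']);go(.639,-.0231,.18,39)
E
```

```text
[ 0.63904166 -0.02280089  0.18014632] [-1.21814929  0.03210909  6.31510996] [ 0.18510099  0.32968043 -0.05090165]
delta [-0.2  0.2  0.1] turn 0.13 tilt [ 8.e-04  4.e-04 -1.e+00] q6 0.743
```

Call:
apply_moves(deltas=[36,0,0,0,-2,36,0,0,0,-4,36,0,0,0,-6,36,0,0,0,-8,36,0,0,0,-10,36,0,0,0,-12,36,0,0,0,-14,36,0,0,0,-16,36,0,0,0,-18,36,0,0,0,-20])

```text
clock: 13.22
position: [0.6385, -0.0225, 0.1802]
ee_rot: [-0.0, 0.87, 0.493, 0.0]
contact_force: [-2.8, 2.3, 5.9]
width: 0.0395
gripper_force: 35.2
```

```bash
python3 - <<'E'
from h import *
s=get_state();print(s['position'],s['contact_force'],s['moment']);go(.639,-.0231,.18,59)
E
```

```text
[ 0.63845733 -0.02248676  0.1802145 ] [-2.83221466  2.28411373  5.90546778] [ 0.23245281  0.56792204 -0.05326586]
delta [-0.2  0.8  0.2] turn 0.14 tilt [-4.e-04  9.e-04 -1.e+00] q6 0.394
```

The lateral force says the spindle pushes the hub toward -x +y. I'll shift about 1.2 mm that way and re-read.

Call:
apply_moves(deltas=[36,0.4,-1.2,0,0,36,0.4,-1.2,0,0,36,0.4,-1.2,0,0])

```text
clock: 13.47
position: [0.6384, -0.0223, 0.1802]
ee_rot: [0.001, 0.87, 0.493, 0.0]
contact_force: [-1.4, 0.4, 5.4]
width: 0.0397
gripper_force: 35.2
```

```bash
python3 - <<'E'
from h import *
s=get_state();print(s['position'],s['contact_force'],s['moment']);go(.639,-.0231,.18,59)
E
```

```text
[ 0.63843308 -0.02234315  0.18021531] [-1.44144534  0.35930235  5.44695925] [-0.09374846  0.264738   -0.01538467]
delta [-0.4  0.9  0.2] turn 0.05 tilt [ 1.4e-03 -7.0e-04 -1.0e+00] q6 0.397
```

Call:
apply_moves(deltas=[36,0,0,0,-2,36,0,0,0,-4,36,0,0,0,-6,36,0,0,0,-8,36,0,0,0,-10,36,0,0,0,-12,36,0,0,0,-14,36,0,0,0,-16])

```text
clock: 14.13
position: [0.6377, -0.022, 0.1802]
ee_rot: [-0.0, 0.793, 0.61, -0.0]
contact_force: [-2.5, 0.2, 6.8]
width: 0.0399
gripper_force: 35.2
```

```bash
python3 - <<'E'
from h import *
s=get_state();print(s['position'],s['contact_force'],s['moment']);go(.639,-.0231,.18,75)
E
```

```text
[ 0.63770674 -0.02199291  0.18022861] [-2.45899942  0.17174135  6.76847937] [ 0.08966426  0.55296593 -0.04540278]
delta [-0.7  1.5  0.2] turn 0.14 tilt [-3.e-04  0.e+00 -1.e+00] q6 0.116
```

Call:
apply_moves(deltas=[36,-0.2,-0.8,0,0,36,-0.2,-0.8,0,-2,36,-0.2,-0.8,0,-4,36,-0.2,-0.8,0,-6,36,-0.2,-0.8,0,-8,36,-0.2,-0.8,0,-10,36,-0.2,-0.8,0,-12,36,-0.2,-0.8,0,-14,36,-0.2,-0.8,0,-16,36,-0.2,-0.8,0,-16])

```text
clock: 14.97
position: [0.6362, -0.0229, 0.1801]
ee_rot: [0.0, 0.7, 0.714, -0.001]
contact_force: [-4.0, -2.0, 7.0]
width: 0.0393
gripper_force: 35.2
```

```bash
python3 - <<'E'
from h import *
s=get_state();print(s['position'],s['contact_force'],s['moment']);go(.639,-.0231,.18,91)
E
```

```text
[ 0.63624576 -0.02294037  0.18009771] [-3.96608732 -1.98316988  7.04219936] [-0.30896313  0.59566618 -0.03949096]
delta [-0.2  2.8  0.1] turn 0.11 tilt [-0.0017 -0.0018 -1.    ] q6 -0.163
```

Call:
apply_moves(deltas=[36,0,0,-1,0,36,0,0,-2,0,36,0,0,-2,0,36,0,0,-2,0])

```text
clock: 15.3
position: [0.637, -0.0228, 0.1807]
ee_rot: [0.0, 0.701, 0.713, -0.001]
contact_force: [-1.7, -3.0, 0.0]
width: 0.0399
gripper_force: 34.6
```

```bash
python3 - <<'E'
from h import *
s=get_state();print(s['position'],s['contact_force'],s['moment']);go(.639,-.0231,.18,91)
t=get_image('top');p=get_image('side')
i=cv2.resize(t['frame'][130:240,260:400,::-1],(400,314),interpolation=cv2.INTER_CUBIC);j=cv2.resize(p['frame'][190:280,220:335,::-1],(400,314),interpolation=cv2.INTER_CUBIC)
cv2.imwrite('pics/s5.png',np.hstack([i,j]))
E
```

```text
[ 0.6369949  -0.02280407  0.18071631] [-1.7203393  -2.96473669  0.04034243] [-0.6644783   0.28409645 -0.0704982 ]
delta [-0.3  2.   0.7] turn 0.04 tilt [-0.0012 -0.0012 -1.    ] q6 -0.162
```

View pics/s5.png

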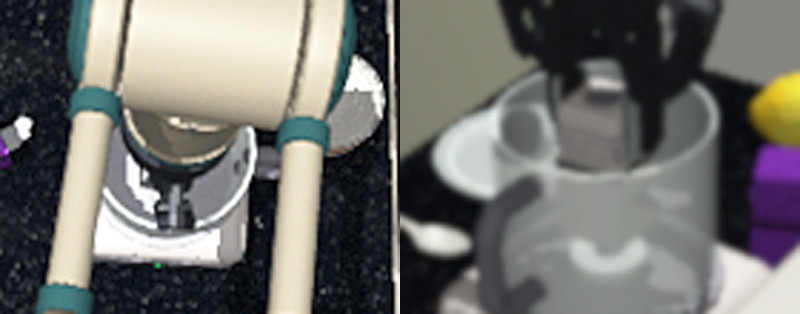

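The blade is lifted just clear but still shows side contact. I'll find the centre by probing sideways inside the mouth. The total play also tells the yaw misfit.

Call:
apply_moves(deltas=[36,0,-1,-1,0,36,0,-2,-1,0,36,0,-3,-1,0,36,0,-3,-1,0])

```text
clock: 15.73
position: [0.6352, -0.0226, 0.1826]
ee_rot: [0.001, 0.701, 0.714, 0.0]
contact_force: [1.4, -5.1, -3.9]
width: 0.0399
gripper_force: 34.7
```

Call:
apply_moves(deltas=[36,0,1,0,0,36,0,2,0,0,36,0,3,0,0,36,0,4,0,0,36,0,5,0,0,36,0,5,0,0])

```text
clock: 16.23
position: [0.638, -0.0225, 0.182]
ee_rot: [-0.001, 0.701, 0.714, -0.001]
contact_force: [-2.3, -4.2, -1.4]
width: 0.0397
gripper_force: 33.1
```

Call:
apply_moves(deltas=[36,-1,-1.5,0,0,36,-2,-2.8,0,0,36,-3,-2.8,0,0,36,-4,-2.8,0,0,36,-5,-2.8,0,0,36,-5,-2.8,0,0])

```text
clock: 16.73
position: [0.6366, -0.0268, 0.1823]
ee_rot: [-0.0, 0.701, 0.713, 0.0]
contact_force: [-0.4, 0.3, -0.1]
width: 0.0398
gripper_force: 33.6
```

```bash
python3 - <<'E'
from h import *
s=get_state();print(s['position'],s['contact_force'],s['moment']);go(.6366,-.0231,.182,91)
E
```

```text
[ 0.63658958 -0.0267683   0.18230347] [-0.44413856  0.2816772  -0.08999817] [0.0058536  0.00955767 0.01241907]
delta [3.7 0.1 0.3] turn 0.04 tilt [-0.e+00  8.e-04 -1.e+00] q6 -0.17
```

Call:
apply_moves(deltas=[36,-1,0,0,0,36,-2,0,0,0,36,-3,0,0,0,36,-4,0,0,0,36,-4,0,0,0])

```text
clock: 17.15
position: [0.6364, -0.0301, 0.182]
ee_rot: [-0.001, 0.701, 0.713, 0.001]
contact_force: [-0.8, 3.2, -1.2]
width: 0.0401
gripper_force: 30.9
```

```bash
python3 - <<'E'
from h import *
s=get_state();print(s['position'],s['contact_force'],s['moment']);go(.6366,-.0231,.182,91)
E
```

```text
[ 0.63644142 -0.03013516  0.182049  ] [-0.84089212  3.22073591 -1.17469842] [ 0.70935516 -0.01037652 -0.01032202]
delta [7.  0.3 0.1] turn 0.02 tilt [-7.0e-04  2.3e-03 -1.0e+00] q6 -0.176
```

Call:
apply_moves(deltas=[36,2,0,0,0,36,4.4,0,0,0,36,4.4,1,0,0,36,4.4,2,0,0,36,4.4,3,0,0,36,4.4,4,0,0,36,4.4,4,0,0])

```text
clock: 17.73
position: [0.6407, -0.0269, 0.1822]
ee_rot: [0.0, 0.701, 0.713, -0.0]
contact_force: [-0.4, 0.3, -1.5]
width: 0.0398
gripper_force: 30.7
```

Call:
apply_moves(deltas=[36,0,-2,0,0,36,0,-4,0,0,36,0,-5,0,0,36,0,-6,0,0,36,0,-7,0,0,36,0,-8,0,0,36,0,-8,0,0])

```text
clock: 18.32
position: [0.6343, -0.0268, 0.1826]
ee_rot: [0.002, 0.701, 0.713, 0.001]
contact_force: [5.1, -0.8, -3.1]
width: 0.0399
gripper_force: 31.2
```

Call:
apply_moves(deltas=[36,0,3,0,0,36,0,6,0,0,36,0,8,0,0,36,0,9,0,0,36,0,10,0,0,36,0,11,0,0,36,0,11,0,0])

```text
clock: 18.9
position: [0.6416, -0.0266, 0.1817]
ee_rot: [-0.002, 0.701, 0.714, -0.002]
contact_force: [-5.6, -0.3, -0.1]
width: 0.0394
gripper_force: 30.4
```

```bash
python3 - <<'E'
from h import *
s=get_state();print(s['position'],s['contact_force'],s['moment']);go(.6385,-.0265,.182,91)
E
```

```text
[ 0.64155179 -0.02664678  0.18167626] [-5.63896334 -0.27830172 -0.08087567] [-0.11108774  1.11442069 -0.0049988 ]
delta [ 0.2 -3.1 -0.3] turn 0.05 tilt [-5.1e-03 -1.0e-04 -1.0e+00] q6 -0.167
```

The centre is near (0.638, -0.0263). The play of about 7 mm means the yaw is off by about 18°, sign unknown. I'll centre, press lightly and turn one way.

Call:
apply_moves(deltas=[36,0,-3,0,0,36,0,-5.6,0,0,36,0,-5.6,0,0,36,0,-5.6,1,0,36,0,-5.6,2,0,36,0,-5.6,2.5,0,36,0,-5.6,2.5,0])

```text
clock: 19.48
position: [0.6387, -0.0268, 0.1807]
ee_rot: [0.001, 0.701, 0.714, 0.001]
contact_force: [-0.4, 0.3, 3.5]
width: 0.0395
gripper_force: 31.1
```

Call:
apply_moves(deltas=[36,0,0,0,2,36,0,0,0,4,36,0,0,0,6,36,0,0,0,8,36,0,0,0,10,36,0,0,0,12,36,0,0,0,14])

```text
clock: 20.07
position: [0.6384, -0.0271, 0.1805]
ee_rot: [0.001, 0.783, 0.622, 0.0]
contact_force: [-0.6, -0.9, 3.3]
width: 0.0395
gripper_force: 31.1
```

Call:
apply_moves(deltas=[36,0,0,0,2,36,0,0,0,4,36,0,0,0,6,36,0,0,0,8,36,0,0,0,10])

```text
clock: 20.48
position: [0.6379, -0.0267, 0.1794]
ee_rot: [-0.0, 0.834, 0.552, -0.0]
contact_force: [0.8, 1.2, -0.5]
width: 0.04
gripper_force: 31.0
```

It dropped 1 mm and the load vanished, so the key has caught. I'll ease down.

Call:
apply_moves(deltas=[36,0,0,1,0,36,0,0,2,0,36,0,0,2,0,36,0,0,2,0])

```text
clock: 20.82
position: [0.6379, -0.0267, 0.1774]
ee_rot: [-0.0, 0.834, 0.552, -0.0]
contact_force: [-0.6, -0.3, -1.7]
width: 0.0396
gripper_force: 31.0
```

```bash
python3 - <<'E'
from h import *
s=get_state();print(s['position'],s['contact_force'],s['moment']);go(.638,-.0265,.168,67)
E
```

```text
[ 0.63788102 -0.02668889  0.17744213] [-0.56644187 -0.33654403 -1.69917987] [ 0.06338807 -0.07514328 -0.01562446]
delta [0.2 0.  9.4] turn 0.07 tilt [-5.e-04 -0.e+00 -1.e+00] q6 0.249
```

Call:
apply_moves(deltas=[36,0,0,1.5,0,36,0,0,3,0,36,0,0,4.5,0,36,0,0,6,0,36,0,0,7.5,0,36,0,0,9,0,36,0,0,9,0])

```text
clock: 21.4
position: [0.6378, -0.0267, 0.1683]
ee_rot: [-0.0, 0.834, 0.552, -0.0]
contact_force: [0.9, -0.7, 0.1]
width: 0.0396
gripper_force: 31.0
```

Call:
apply_moves(deltas=[36,0,0,0.7,0,36,0,0,1.4,0,36,0,0,2,0,36,0,0,2,0])

```text
clock: 21.73
position: [0.6381, -0.0268, 0.1671]
ee_rot: [0.0, 0.834, 0.552, 0.0]
contact_force: [-0.9, -0.5, -0.3]
width: 0.0398
gripper_force: 30.9
```

Call:
apply_moves(deltas=[36,0,0,0.7,0,36,0,0,1.2,0,36,0,0,1.2,0,36,0,0,1.2,0])

```text
clock: 22.07
position: [0.6382, -0.0268, 0.1669]
ee_rot: [0.001, 0.834, 0.552, 0.0]
contact_force: [-0.6, 0.1, 4.8]
width: 0.0396
gripper_force: 29.6
```

Home: it dropped 13.8 mm and is seated at 5 N. Release and rise.

Call:
apply_moves(deltas=[36,0,0,-0.8,0,50,0,0,-0.8,0,54,0,0,-0.8,0,54,0,0,-0.8,0,54,0,0,-0.8,0,54,0,0,-4,0,54,0,0,-20,0,54,0,0,-45,0,54,0,0,-75,0,54,0,0,-105,0,54,0,0,-125,0,54,0,0,-125,0])

```text
clock: 23.07
position: [0.6403, -0.027, 0.2965]
ee_rot: [0.004, 0.834, 0.552, 0.004]
contact_force: [0.3, 0.3, 0.2]
width: 0.0539
gripper_force: 0.0
```

```bash
python3 - <<'E'
from h import *
t=get_image('top');s=get_state();print(s['position'],s['contact_force'],s['width'])
for q in ['lid']: print([(np.round(d['point'],1).tolist(),round(d['score'],2)) for d in place_of(q,t)[:3]])
p=get_image('side')
print([(np.round(d['point'],1).tolist(),round(d['score'],2)) for d in place_of('lid',p)[:3]],[(np.round(d['point'],1).tolist(),round(d['score'],2)) for d in place_of('blade',p)[:3]], proj(p,[.638,-.0265,.098]))
f=t['frame'];L=cv2.cvtColor(f,cv2.COLOR_RGB2GRAY)[258:283,236:262];m=(L<70).astype(np.uint8);M=cv2.moments(m,True)
k=(M['m10']/M['m00']+236,M['m01']/M['m00']+258);print('knob',k,M['m00'],ray(t,k,.037))
i=cv2.resize(f[240:300,215:280,::-1],(400,370),interpolation=cv2.INTER_CUBIC);j=cv2.resize(p['frame'][170:280,200:320,::-1],(400,370),interpolation=cv2.INTER_CUBIC)
cv2.imwrite('pics/s6.png',np.hstack([i,j]))
go(.442,.142,.25,0)
E
```

```text
[ 0.63925545 -0.02689635  0.29372428] [ 0.12600981  0.29055851 -0.32723307] 0.054339684644483965
[([248.5, 273.6], 0.69)]
[([258.4, 234.5], 0.57)] [([329.5, 266.4], 0.9)] [278.45139726 262.05492648]
knob (248.25396825396825, 270.3968253968254) 63.0 [0.44442802 0.14064094 0.037     ]
delta [  79.1 -245.3   39.5] turn 67.04 tilt [-3.4e-03  5.0e-04 -1.0e+00] q6 0.25
```

View pics/s6.png

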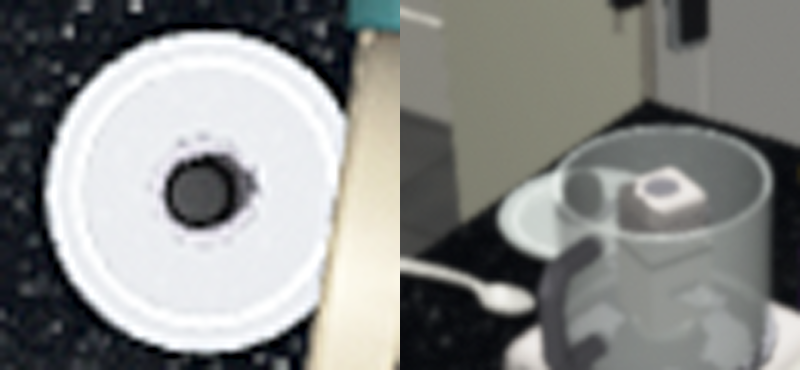

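Left crop: the lid's knob top centre is at about (201,193), which is px (247.7,271.4). Right crop: the blade's hub is upright in the bowl with its top just under the rim, so it is home, and the knob is at px (255.5,226). Next I'll go over the lid.

Call:
apply_moves(deltas=[60,81,-244,20,-23,60,81,-244,20,-23,60,81,-244,20,-23,60,81,-244,20,-23,60,81,-244,20,-23,60,81,-244,20,-23,60,81,-244,20,-23,60,81,-244,60,-23,60,81,-244,100,-23,60,81,-244,130,-23,60,81,-244,150,-23,60,81,-244,150,-23])

```text
clock: 24.32
position: [0.4408, 0.1422, 0.1356]
ee_rot: [-0.003, 0.707, 0.707, -0.005]
contact_force: [-0.7, -0.8, 0.4]
width: 0.0602
gripper_force: 0.0
```

Call:
apply_moves(deltas=[60,0,0,0,0,60,0,0,0,0,60,0,0,0,0])

```text
clock: 24.57
position: [0.4463, 0.1431, 0.142]
ee_rot: [0.001, 0.707, 0.707, 0.001]
contact_force: [0.4, -0.3, -0.4]
width: 0.0601
gripper_force: 0.0
```

```bash
python3 - <<'E'
from h import *
p=get_image('side');t=get_image('top');s=get_state();print(s['position'])
k=tri([(t,(247.7,271.4)),(p,(255.5,226))]);print(k, 'side ray z.028',ray(p,(255.5,226),.028))
go(.4435,.1435,.032,90)
q=proj(p,[.4435,.1435,.028]);print(q)
cv2.imwrite('pics/s7.png',cv2.resize(p['frame'][170:260,200:320,::-1],(800,600),interpolation=cv2.INTER_CUBIC))
E
```

```text
[0.44603954 0.14315299 0.14198055]
[0.44373507 0.14421919 0.03114867] side ray z.028 [0.44230148 0.15010064 0.028     ]
delta [  0.3  -2.9 110. ] turn 0.04 tilt [ 3.1e-03  4.0e-04 -1.0e+00] q6 0.161
[254.26395424 227.29155664]
```

View pics/s7.png

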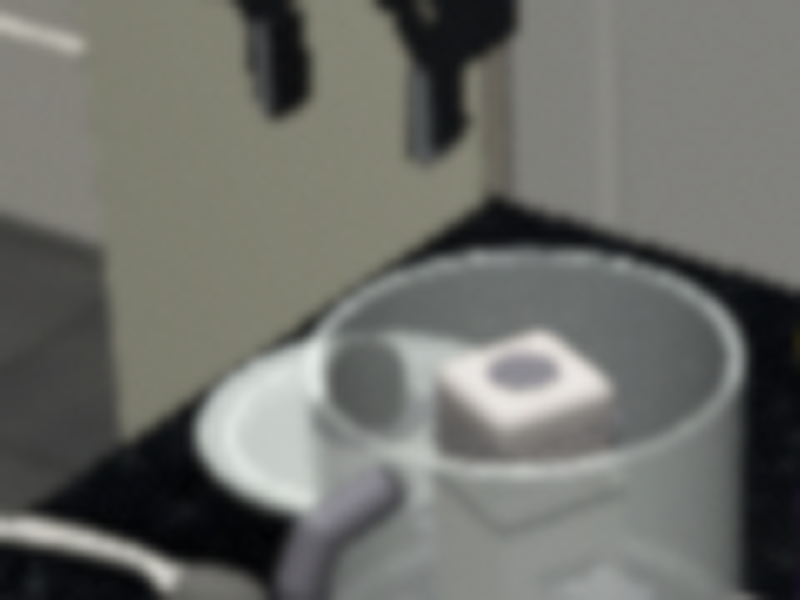

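The knob is at crop (367,385) under and between the fingers (columns 275 to 430). The triangulated position is (0.4437, 0.1443), so I'll go down and grip.

Call:
apply_moves(deltas=[60,1,-1,40,0,60,1,-1,70,0,60,1,-1,90,0,60,1,-1,102,0,60,1,-1,108,0,60,1,-1,109,0,60,1,-1,109,0])

```text
clock: 25.25
position: [0.4447, 0.1441, 0.0322]
ee_rot: [0.0, 0.707, 0.707, 0.001]
contact_force: [0.6, 0.5, 0.4]
width: 0.0599
gripper_force: 0.0
```

Call:
apply_moves(deltas=[26,0,0,0,0,26,0,0,0,0,26,0,0,0,0,26,0,0,0,0,26,0,0,0,0,26,0,0,0,0], squeeze=30)

```text
clock: 25.75
position: [0.4447, 0.1442, 0.0327]
ee_rot: [0.001, 0.707, 0.707, 0.001]
contact_force: [-0.2, -0.6, 6.8]
width: 0.0287
gripper_force: 29.3
```

Call:
apply_moves(deltas=[26,0,0,-5,0,26,0,0,-30,0,26,0,0,-70,0,26,0,0,-110,0,26,0,0,-150,0,26,0,0,-190,0,26,0,0,-215,0,26,-25,28,-215,0,26,-50,56,-215,0,26,-75,85,-215,0,26,-100,113,-215,0,26,-125,141,-215,0])

```text
clock: 26.75
position: [0.5857, 0.0179, 0.2469]
ee_rot: [-0.0, 0.707, 0.707, 0.0]
contact_force: [-0.5, 0.9, -2.0]
width: 0.0286
gripper_force: 30.0
```

Call:
apply_moves(deltas=[26,-20,22,0,0,26,-40,45,0,0,26,-46,52,0,0,26,-46,52,0,0,26,-46,52,0,0,26,-46,52,0,0,26,-46,52,0,0])

```text
clock: 27.33
position: [0.6358, -0.0256, 0.2469]
ee_rot: [-0.0, 0.706, 0.708, -0.0]
contact_force: [0.2, 0.4, -0.6]
width: 0.0286
gripper_force: 30.0
```

```bash
python3 - <<'E'
from h import *
p=get_image('side');t=get_image('top');s=get_state();print(s['position'],s['contact_force'],s['moment'],s['width'])
go(.638,-.0265,.245,90)
o=s['position']-[0,0,.0325]
a=np.linspace(0,6.28,90)
E=np.array([proj(p,o+[.064*np.cos(k),.064*np.sin(k),.009]) for k in a]);c=lambda P:((P-[200,140])*5).round()
print('disc pred',c(E.min(0)),c(E.max(0)))
E=np.array([proj(p,np.array([.638,-.0265,.185])+[.0615*np.cos(k),.0615*np.sin(k),0]) for k in a])
print('rim pred',c(E.min(0)),c(E.max(0)))
cv2.imwrite('pics/s8.png',cv2.resize(p['frame'][140:260,200:360,::-1],(800,600),interpolation=cv2.INTER_CUBIC))
E
```

```text
[ 0.63613981 -0.02572635  0.2471075 ] [-0.02166763 -0.7692172  -0.40733877] [ 0.03794256 -0.01382426 -0.04192912] 0.028661361912544897
delta [-0.8  1.9  2.1] turn 0.11 tilt [ 1.e-04  1.e-04 -1.e+00] q6 -0.152
disc pred [206. 248.] [555. 415.]
rim pred [222. 340.] [551. 508.]
```

View pics/s8.png

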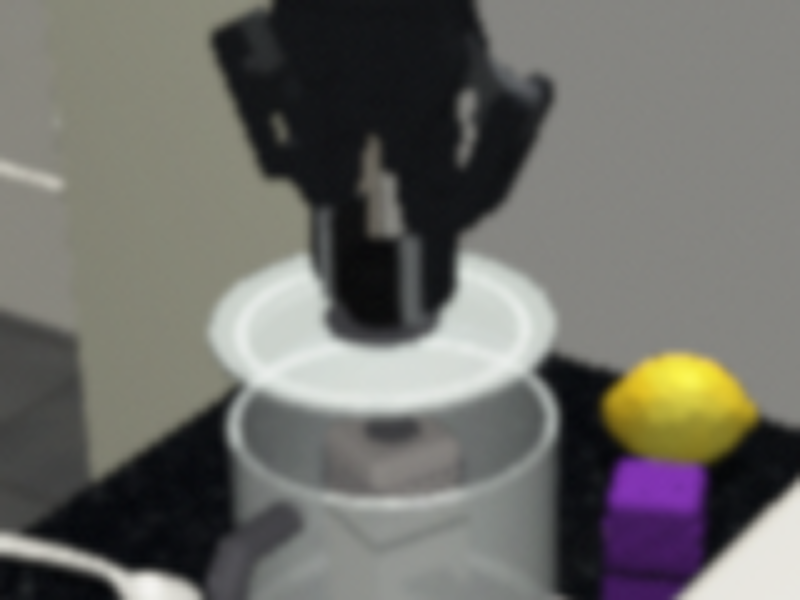

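The lid disc spans columns 208 to 556 (predicted 206 to 555), so it is centred in the hand. The rim spans 226 to 558, about 1 px right of my estimate, so the bowl axis is near (0.6387, -0.025). I'll correct and lower to just above the rim.

Call:
apply_moves(deltas=[26,1,2,8,0,26,1,2,15,0,26,1,2,20,0,26,1,2,20,0,26,1,2,20,0,26,1,2,20,0])

```text
clock: 27.93
position: [0.6391, -0.0259, 0.2265]
ee_rot: [-0.0, 0.707, 0.707, -0.0]
contact_force: [0.2, -0.6, -1.9]
width: 0.0285
gripper_force: 30.0
```

```bash
python3 - <<'E'
from h import *
s=get_state();print(s['position'],s['contact_force'])
go(.6385,-.025,.2105,90)
E
```

```text
[ 0.6390757  -0.02588101  0.22645049] [ 0.18561666 -0.57139334 -1.87507667]
delta [ 0.9 -0.6 16. ] turn 0.04 tilt [-2.e-04 -1.e-04 -1.e+00] q6 -0.15
```

Call:
apply_moves(deltas=[26,0.9,-0.5,2,0,26,0.9,-0.5,4,0,26,0.9,-0.5,6,0,26,0.9,-0.5,8,0,26,0.9,-0.5,9,0,26,0.9,-0.5,10,0,26,0.9,-0.5,11,0,26,0.9,-0.5,12,0,26,0.9,-0.5,12,0])

```text
clock: 28.68
position: [0.6384, -0.0249, 0.2144]
ee_rot: [-0.0, 0.707, 0.707, -0.0]
contact_force: [0.3, -0.0, -0.2]
width: 0.0281
gripper_force: 30.0
```

Call:
apply_moves(deltas=[26,0,0,1,0,26,0,0,2,0,26,0,0,3,0,26,0,0,3,0])

```text
clock: 29.02
position: [0.6384, -0.0249, 0.2113]
ee_rot: [-0.0, 0.707, 0.707, -0.0]
contact_force: [0.4, -0.7, -1.4]
width: 0.0286
gripper_force: 30.0
```

Call:
apply_moves(deltas=[26,0,0,0.5,0,26,0,0,1,0,26,0,0,1.4,0,26,0,0,1.4,0])

```text
clock: 29.35
position: [0.6385, -0.0249, 0.2109]
ee_rot: [0.0, 0.707, 0.707, 0.0]
contact_force: [-1.3, -0.6, 1.8]
width: 0.0285
gripper_force: 30.3
```

The lid is resting on the rim at about 3 N, at the expected height. Release and withdraw.

Call:
apply_moves(deltas=[32,0,0,0.4,0,40,0,0,0.4,0,55,0,0,0.4,0,60,0,0,0.4,0,60,0,0,0.4,0,60,0,0,0,0,60,0,0,-10,0,60,0,0,-35,0,60,0,0,-70,0,60,0,0,-105,0,60,0,0,-120,0,60,0,0,-120,0])

```text
clock: 30.35
position: [0.6405, -0.0252, 0.3365]
ee_rot: [0.004, 0.707, 0.707, 0.003]
contact_force: [-0.6, 0.5, 0.7]
width: 0.0603
gripper_force: 0.0
```

Call:
apply_moves(deltas=[60,0,0,0,0,60,0,0,0,0,60,0,0,0,0])

```text
clock: 30.6
position: [0.6378, -0.0248, 0.3285]
ee_rot: [-0.001, 0.707, 0.707, -0.001]
contact_force: [-1.0, -0.8, -0.7]
width: 0.0602
gripper_force: 0.0
```

```bash
python3 - <<'E'
from h import *
p=get_image('side');s=get_state();print(s['position'],s['contact_force'],s['width'])
a=np.linspace(0,6.28,90);c=lambda P:((P-[200,140])*5).round()
E=np.array([proj(p,np.array([.6385,-.025,.187])+[.064*np.cos(k),.064*np.sin(k),0]) for k in a]);print(c(E.min(0)),c(E.max(0)))
cv2.imwrite('pics/s9.png',cv2.resize(p['frame'][140:260,200:360,::-1],(800,600),interpolation=cv2.INTER_CUBIC))
E
```

```text
[ 0.63785021 -0.02482988  0.3284094 ] [ 0.90649398 -0.20085463 -0.55978342] 0.05970824937455196
[218. 331.] [561. 506.]
```

View pics/s9.png

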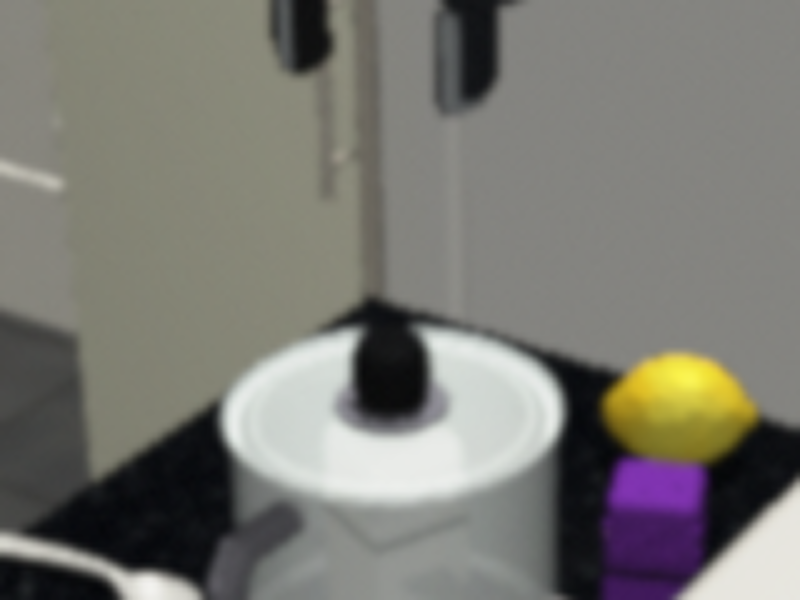

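The lid sits level and flush on the rim. The disc spans crop columns 220 to 566, against 228 to 558 for the bowl, and it is concentric. The gripper is clear.

```bash
python3 -c "
from rig import *
print(sign_off())"
```

```text
the job is handed in; nothing more can be done
None
```

The blade is keyed and fully home on the drive, the lid sits level and centred on the bowl, the other things were left alone, and the job was handed in at about 31 s; sign-off returned no verdict.

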